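# Guard the hot vent line, then set the vent valve a quarter turn off its seat and hold

### The job

Get the reactor ready to bleed down: gently hang the loose slotted touch guard over the vent line, astride the bare tube about midway between its two end nuts, so that the tube alone carries it and both sides hang straight down. Then turn the vent valve's black knob clockwise until the valve is shut on its seat, open it a quarter turn from there, and finish with the gripper still holding the knob at that setting, without letting go. Leave the wrench, beaker and bottle where they are.

Things in the scene. Friction and masses are not known exactly. Their poses are not given: they have to be found in the camera images.
- guard: Loose touch guard, standing on the bench at the robot's right: slotted stainless sheet 3 mm thick bent to an inverted U, open below and at both ends; 0.11 to 0.23 kg. 120 mm long (y), 44 mm wide outside (x), 38 inside, 60 high. Its sides are flat and upright up to 38 mm, rounded above. Grip it from above across the sides. Origin: centre of its underside, level with the lower edges; z up.
- guard_crown (a point): Inside of the top of the guard's U at mid-length, 57 mm above its underside, 3 mm below its outer top; axes as the guard's. It rests on the top of the tube when the guard hangs on the vent line.
- vent_rig: Fixed stainless equipment; origin on the bench under the middle of the vent line, y along the line, z up. The line is a level bare tube of 12 mm diameter, axis 185 mm up, from y = -100 to 102 mm, with a 23 mm nut at each end and nothing under it. At y = -138 mm a knock-out pot (72 mm diameter, 118 high) carries the angle needle valve (body 32 x 34 mm, 164 to 206 up; bonnet 25 mm wide, to 226).
- reactor_head (a point): Centre of the top of the fixed pressure reactor's steel head, 154 mm above the bench and 175 mm along the rig's +y axis: head 96 mm across, in a grey heating jacket 125 mm across on a 170 mm mat. On it stand fittings and, 30 mm farther along +y, a round pressure gauge of 62 mm whose top is 262 mm above the bench. Not to be handled; pass above it.
- line_top (a point): Top of the vent tube (191 mm above the bench) at the middle of its bare length; axes as the rig's: y along the tube, z up.
- knob: The vent valve's black knurled knob: round, 32 mm diameter, 20 mm high, axis vertical, a white line on top. Origin: its centre, 246 mm above the bench, 138 mm along the rig's -y (top 256, underside 236; clear for fingertips around and below). It turns with the stem and does not rise. With the valve shut its axes are the rig's and the white line points along the rig's -x.
- vent_stem (a joint): Angle of the vent valve, rad: 0 = shut on its seat (a hard stop), growing as it opens anticlockwise seen from above, up to 4.4. It starts open, between 0.9 and 2.7. About 0.1 N m turns it; it stays where it is left. At the seat it stops dead, and a hand that goes on turning slips on the knob.
- wrench: Bystander: steel open-ended wrench, 150 mm long, lying on the bench on the robot's side of the vent line.
- beaker: Bystander: glass beaker, 68 mm diameter, 90 mm high, on the bench beyond the vent line.
- bottle: Bystander: amber glass bottle with black cap, 60 mm diameter, 130 mm high, beyond the knock-out pot.
Mind the look-alikes: they are no part of the job. What is shaped like the guard but blue or green is not meant.

How it is judged:
On the way, in this order (a step that is already met when the one before it is completed fails the run):
1. the touch guard hangs astride the bare vent tube, carried by it alone, let go and at rest (z of guard_crown in the frame of line_top between -0.005 and 0.005 m and x of guard_crown in the frame of line_top between -0.011 and 0.011 m and y of guard_crown in the frame of line_top between -0.035 and 0.035 m and angle between the y axis of guard and the y axis of vent_rig, either way round below 0.15 rad and angle between guard's own z axis and vertical below 0.3 rad and contact force between guard and vent_rig above 0.3 N and contact force between guard and the arm below 0.1 N and contact force between guard and the fingers below 0.1 N and linear speed of guard below 0.03 m/s), for 0.2 s.
2. the vent valve has been turned shut on its seat (value of joint vent_stem below 0.05 rad), for 0.1 s.
3. the vent valve has been opened a quarter turn from the seat and is held there by the fingers (value of joint vent_stem between 1.22 and 1.92 rad and contact force between the fingers and knob above 2 N), for 0.2 s.
At the end, for the whole second after the job is handed in: Guard at rest, untouched, carried by the tube: crown within 5 mm of its top, 11 mm sideways, 35 mm of mid-tube; in line within 0.15 rad, upright within 0.3. Valve still, a quarter turn (1.57 +-0.35 rad) off its seat, gripped with over 2 N (all of step 1 and all of step 3 and velocity of joint vent_stem between -0.1 and 0.1 rad/s); the arm keeps its last pose, push and grip.
It fails at once if the wrench is knocked or moved by more than 30 mm (distance of wrench from where it was at the start of the episode above 0.03 m).
It fails at once if the beaker is knocked or moved by more than 30 mm (distance of beaker from where it was at the start of the episode above 0.03 m).
It fails at once if the bottle is knocked or moved by more than 30 mm (distance of bottle from where it was at the start of the episode above 0.03 m).
It fails at once if the guard is dropped or thrown (moves faster than 0.5 m/s with no finger on it) (linear speed of guard above 0.5 m/s and contact force between guard and the fingers below 0.05 N).
It also fails if it takes over 72 s, if anything falls off the work surface, if the arm or the gripper's body presses on something with over 40 N, if the wrist force passes 120 N, or if a joint passes its speed limit or range.

### The arm

A 6-joint arm with a two-finger parallel gripper is mounted at the origin on the work surface. World frame = base frame: x ahead of the robot, y to its left, z up, the work surface at z = 0. Lengths are in m, angles in rad, forces in N, time in s.
With the tool pointing down it reaches from about 0.35 to 0.725 m from the base axis. Payload 6 kg.
Tool frame: the origin (TCP) lies at the very end of the fingers, on their centre line; the grasp point (between the pads) lies 19 mm behind it; z points along the fingers, y is the line along which they close (so a half turn about z gives the same grasp; the last joint's range is limited). The gripper opens to 85 mm and grips with 20 to 120 N. Pads are 22 mm wide; open, the fingers measure 114 mm over their backs; the gripper's body (76 mm by 85 mm) begins 54 mm behind the grasp point. The pads swing forward as they close: fully open they stand 13 mm farther back than shut.
Start: joints at [-0.883, 0.04, 0.085, 0, -1.615, -0.334], TCP at [0.208, -0.563, 0.231] pointing down, gripper open.
Joint ranges: [-2.56, 2.56], [-1.29, 2.01], [-1.08, 1.49], [-3.29, 1.98], [-2.81, -0.18], [-2.99, 2.99]. Speed limits (rad/s): [2.57, 2.57, 3.01, 3.14, 3.14, 3.14].

### API

Orientations are given as a 3x3 rotation matrix whose columns are the frame's x, y, z axes.
In Python, from workcell import bot gives the robot as it stands.
- The arm moves only by the tool step_arm, never from a script. Its argument "commands" is a list of rows, each an object with "twist": the turn, a rotation vector about the tool's x, y, z each as a share of 180 degrees, from -1 to 1, a list of three; "xyz": the shift along the tool's x, y, z each as a share of 0.5 m, from -1 to 1, a list of three; "grip": the finger opening in mm, from 0 to 85.4. A call has exactly 5 rows; each row shifts and turns the commanded pose from where the row before left it, along the tool's axes as they then stand; what a row does not reach is not made up. A row lasts 1/12 s, in which the tool goes at most 41.7 mm and 7.16 degrees, less where a joint would pass 70% of its speed; a pose out of reach is approached as far as the arm can. A call with a number of a shift or a turn outside -1 to 1 is refused whole. A call with a gripper value outside its range is refused whole. The fingers move at their own pace and stop on an object; "newtons" is the grip in N (left out, the last holds). Time passes only in rows, so rows that do not move let the fingers close, or fill a call up. It gives the time, the measured TCP pose, the force, the opening and the grip force at its end, in the units of the state.
- bot.get_state(): the state, without advancing time (a new reading comes with each control period).
- bot.get_image(name): name is "scene" or "top"; returns a dict with "color" (480x640x3 uint8, blue, green, red), "depth" (480x640 float32, m along the optical axis (not along the pixel's ray), 0 where there is no reading), "mtx" (3x3 intrinsics, pixels), "rvec" (rotation vector, rad) and "tvec" (3), from world to camera coordinates, as OpenCV has them. Camera axes: x right, y down, z forward; pixel columns grow to the right and rows downward; lengths in m; the calibration is good to about 2 mm. A picture is of the moment at which its call begins.
- bot.close_job(): hands the job in; it is judged then, once.
The state is a dict: "t": time; "joint_positions": joint angles; "qvel": joint speeds; "joint_efforts": joint torques, N m; "position": TCP position; "tcp_rot": TCP orientation; "wrist_force": force on the tool from outside, world axes, zero at the start; "torque": the same for the moment, N m; "gripper_width": opening from 0.0 (shut) to 1.0 (fully open); "grasp_force": force on a finger pad.
Only numpy, scipy, OpenCV 4.12 (cv2) and the standard library are available. Lean on these libraries where they do the work, as an engineer would, in place of code of your own. Each camera call takes 0.05 s, during which the arm holds its last target. There are 200 camera calls.

## Working session

There is one attempt and no reset: what is moved stays moved. The work goes in short steps, Python scripts to look and compute and a tool call to move; the robot and the scene stay as the last step left them, time stands still between calls to the robot, and variables do not carry over. Pictures are saved under pics/ and viewed, at most 10 in all, crops included, and the job is handed in when it is done.

Besides the shell and the picture viewer there is one more tool, called after "Request:" in YAML: its name, and indented under it one key for each argument. step_arm: Moves the arm, as the interface text tells. Its arguments: {"type":"object","properties":{"commands":{"type":"array"},"newtons":{"type":"number"}},"required":["commands"]}

```bash
mkdir -p pics
cat > h.py <<'E'
import numpy as np, cv2
from workcell import bot
def cam(n):
    d=bot.get_image(n); d['R']=cv2.Rodrigues(np.array(d['rvec'],float))[0]; d['t']=np.array(d['tvec'],float).ravel(); return d
def pts(d):
    h,w=d['depth'].shape; u,v=np.meshgrid(np.arange(w),np.arange(h)); K=d['mtx']; z=d['depth']
    p=np.stack([(u-K[0,2])/K[0,0]*z,(v-K[1,2])/K[1,1]*z,z],-1)
    P=(p-d['t'])@d['R']; P[z==0]=np.nan; return P
def ray(d,u,v,z):
    c=-d['R'].T@d['t']; r=d['R'].T@np.linalg.inv(d['mtx'])@[u,v,1]; return c+r*(z-c[2])/r[2]
E
python3 - <<'E'
from h import *
print(bot.get_state())
for n in('scene','top'):
    d=cam(n); cv2.imwrite(f'pics/{n}0.png',d['color']); print(n,-d['R'].T@d['t'],d['R'][2],d['mtx'][0,0])
E
```

```text
{'t': 0.0, 'joint_positions': array([-8.83278114e-01,  4.08205661e-02,  8.38114051e-02, -4.57142093e-04,
       -1.61553390e+00, -3.33723204e-01]), 'qvel': array([-0.00077931,  0.00089858,  0.00140822, -0.00115285,  0.00058885,
        0.00039487]), 'joint_efforts': array([-5.09848524e-04, -3.68218195e+01,  3.47408116e+01,  6.93226621e+00,
       -5.45002520e-03, -7.95079416e-06]), 'position': array([ 0.20784419, -0.56249063,  0.23027553]), 'tcp_rot': array([[-9.38057653e-01, -3.46478381e-01, -7.55577666e-04],
       [-3.46479177e-01,  9.38056230e-01,  1.63973855e-03],
       [ 1.40640379e-04,  1.79996122e-03, -9.99998370e-01]]), 'wrist_force': array([ 0.41984264, -0.4520483 , -0.18203522]), 'torque': array([-0.0188428 ,  0.06605504,  0.03443937]), 'grasp_force': 0.0, 'gripper_width': 0.9987818567479553}
scene [1.42331245 0.2267246  0.74367449] [-0.80059168 -0.25073022 -0.54423094] 562.0076309278284
top [ 0.4328097  -0.02371569  1.31435287] [ 0.12541824 -0.02672478 -0.99174394] 521.7707611825236
```

View pics/scene0.png

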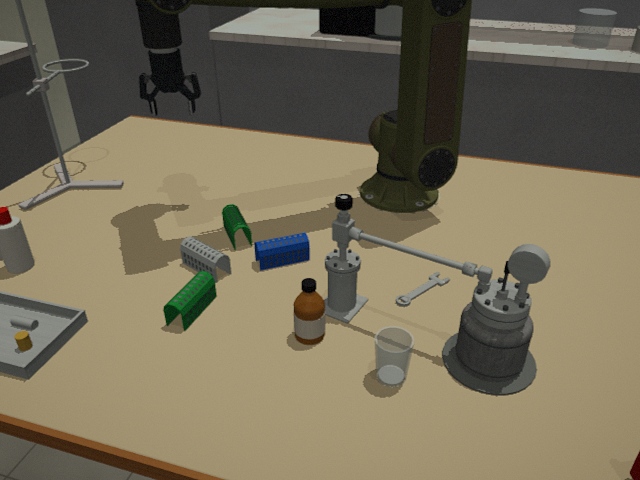

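View pics/top0.png

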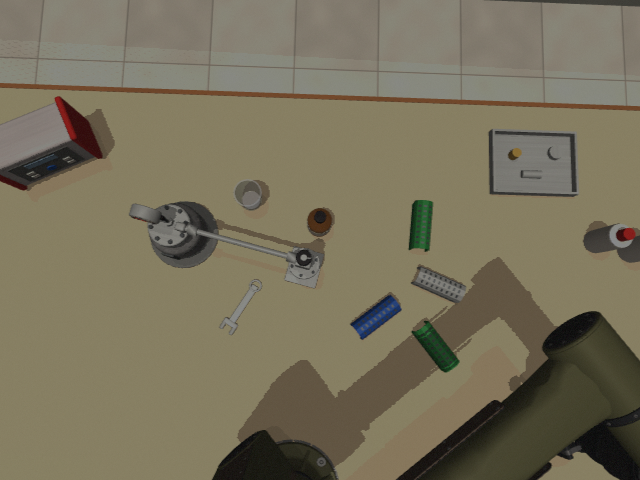

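The steel guard is at top (439,284) and scene (205,257). The tube runs from top (200,233) to (290,257), the knob is at (303,257), the gauge at (145,213) and the wrench at (240,305). Next I'll measure the guard, tube and knob using depth and rays.

Run:
```python
from h import *
d=cam('top'); P=pts(d); c=d['color'].astype(int); sat=c.max(2)-c.min(2)
def box(u0,u1,v0,v1):
    m=np.zeros(sat.shape,bool); m[v0:v1,u0:u1]=1; return m
# guard
m=box(405,472,258,308)&(P[...,2]>0.045)&(P[...,2]<0.075)
q=P[m]; print('guard n',m.sum(),'z',np.percentile(q[:,2],[5,50,95]))
(cx,cy),(w,h),a=cv2.minAreaRect(q[:,:2].astype(np.float32)); print('rect',cx,cy,w,h,a)
e=np.linalg.eigh(np.cov(q[:,:2].T)); print('axis',e[1][:,1],np.arctan2(e[1][1,1],e[1][0,1]),'mean',q.mean(0))
# tube
m=box(205,288,225,265)&(P[...,2]>0.178)&(P[...,2]<0.2)
q=P[m]; l=cv2.fitLine(q[:,:2].astype(np.float32),cv2.DIST_HUBER,0,.001,.001).ravel()
print('tube n',m.sum(),'z',np.percentile(q[:,2],[5,50,95]),'line',l,np.arctan2(l[1],l[0]))
m=box(285,325,240,275)&(P[...,2]>0.247)&(P[...,2]<0.268)
q=P[m]; print('knob n',m.sum(),q.mean(0),'rect',cv2.minEnclosingCircle(q[:,:2].astype(np.float32)))
k=c[235:280,280:325]; 
cv2.imwrite('pics/k.png',np.hstack([cv2.resize(d['color'][235:280,270:330],None,fx=6,fy=6),cv2.resize(d['color'][255:310,400:475],None,fx=5.3,fy=5.3)[:270]]))
# head
m=box(140,220,195,270)&(P[...,2]>0.145)&(P[...,2]<0.162)
q=P[m]; print('head',m.sum(),cv2.minEnclosingCircle(q[:,:2].astype(np.float32)),q[:,2].mean())
d=cam('scene'); P=pts(d)
for nm,(u0,u1,v0,v1),(z0,z1) in (('knob',(330,360,190,215),(.235,.27)),('tube',(365,455,235,270),(.175,.2)),('guard',(178,232,235,280),(.045,.075))):
    m=box(u0,u1,v0,v1)&(P[...,2]>z0)&(P[...,2]<z1)&np.isfinite(P[...,2]); q=P[m]
    print(nm,m.sum(),q.mean(0),q.min(0),q.max(0)); l=cv2.fitLine(q[:,:2].astype(np.float32),cv2.DIST_HUBER,0,.001,.001).ravel(); print(l)
```

```text
guard n 852 z [0.04816279 0.05809638 0.06342772]
rect 0.496801495552063 -0.34813398122787476 0.12094349414110184 0.04485224932432175 66.9415283203125
axis [0.3852851  0.92279759] 1.1752795751153544 mean [ 0.49537745 -0.34728443  0.05719447]
tube n 480 z [0.18615473 0.1907801  0.19477065] line [0.24138898 0.97042847 0.56338537 0.10942379] 1.3269995
knob n 199 [ 0.53296358 -0.0151711   0.25646649] rect ((0.5332716107368469, -0.015019113197922707), 0.01633341982960701)
head 1058 ((0.6075983643531799, 0.2881312072277069), 0.0483587384223938) 0.15508802606708272
knob 255 [ 0.54176209 -0.01324118  0.24929729] [ 0.51930462 -0.03133242  0.23530056] [0.55238357 0.00126663 0.25694578]
[ 0.28135195 -0.9596046   0.5456626  -0.01525391]
tube 620 [0.57108187 0.11957669 0.18661899] [0.54354218 0.03089162 0.17784121] [0.59520634 0.20144017 0.19263753]
[0.2374629  0.9713966  0.56976515 0.11256558]
guard 730 [ 0.5227802  -0.33829314  0.05525771] [ 0.45671097 -0.41007964  0.04521857] [ 0.6147085  -0.27933854  0.06232735]
[ 0.73526     0.67778516  0.5227802  -0.33829314]
```

View pics/k.png

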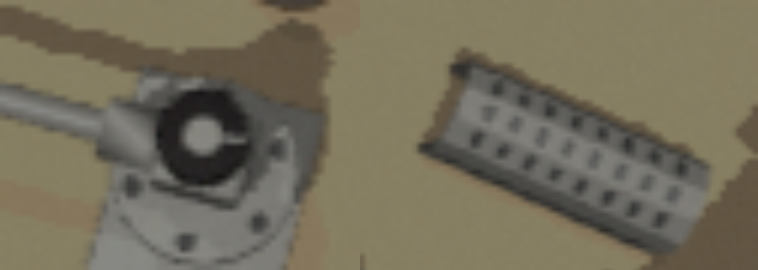

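The measurements agree with the given sizes. The guard is at (0.497,-0.348) with its axis at 1.172 rad. The rig is at (0.566,0.119) with yaw -0.242, and the knob-to-head distance is 312 mm against 313 expected. The white line points along world -y, so the stem is at about 1.7 rad. I'm moving above the guard.

Request:
step_arm:
  commands:
    - {"twist":[0,0,0],"xyz":[-0.069,0.0202,0],"grip":72}
    - {"twist":[0,0,0],"xyz":[-0.069,0.0202,0],"grip":72}
    - {"twist":[0,0,0],"xyz":[-0.069,0.0202,0],"grip":72}
    - {"twist":[0,0,0],"xyz":[-0.069,0.0202,0],"grip":72}
    - {"twist":[0,0,0],"xyz":[-0.069,0.0202,0],"grip":72}
  newtons: 30

```text
t: 0.62
position: [0.3532, -0.4545, 0.2312]
tcp_rot: [[-0.938, -0.346, -0.0], [-0.346, 0.938, 0.0], [-0.0, 0.0, -1.0]]
wrist_force: [-0.6, 0.1, -0.1]
gripper_width: 0.843
grasp_force: 0.0
```

Request:
step_arm:
  commands:
    - {"twist":[0,0,0],"xyz":[-0.069,0.0202,0],"grip":72}
    - {"twist":[0,0,0],"xyz":[-0.069,0.0202,0],"grip":72}
    - {"twist":[0,0,0],"xyz":[-0.069,0.0202,0],"grip":72}
    - {"twist":[0,0,0],"xyz":[-0.069,0.0202,0],"grip":72}
    - {"twist":[0,0,0],"xyz":[-0.069,0.0202,0],"grip":72}

```text
t: 1.03
position: [0.4977, -0.3471, 0.2312]
tcp_rot: [[-0.938, -0.347, -0.0], [-0.347, 0.938, 0.0], [-0.0, 0.0, -1.0]]
wrist_force: [0.1, -1.2, 0.4]
gripper_width: 0.843
grasp_force: 0.0
```

Request:
step_arm:
  commands:
    - {"twist":[0,0,-0.0372],"xyz":[0,0,0],"grip":72}
    - {"twist":[0,0,-0.0372],"xyz":[0,0,0],"grip":72}
    - {"twist":[0,0,-0.0372],"xyz":[0,0,0],"grip":72}
    - {"twist":[0,0,-0.0372],"xyz":[0,0,0],"grip":72}
    - {"twist":[0,0,-0.0372],"xyz":[0,0,0],"grip":72}

```text
t: 1.45
position: [0.4966, -0.3483, 0.2309]
tcp_rot: [[-0.586, -0.81, -0.001], [-0.81, 0.586, 0.0], [0.0, 0.001, -1.0]]
wrist_force: [0.4, -0.4, 0.4]
gripper_width: 0.848
grasp_force: 0.0
```

Request:
step_arm:
  commands:
    - {"twist":[0,0,-0.0372],"xyz":[0,0,0],"grip":72}
    - {"twist":[0,0,-0.0372],"xyz":[0,0,0],"grip":72}
    - {"twist":[0,0,0],"xyz":[0,0,0],"grip":72}
    - {"twist":[0,0,0],"xyz":[0,0,0],"grip":72}
    - {"twist":[0,0,0],"xyz":[0,0,0],"grip":72}

```text
t: 1.87
position: [0.4965, -0.3485, 0.2311]
tcp_rot: [[-0.392, -0.92, -0.0], [-0.92, 0.392, 0.0], [-0.0, 0.0, -1.0]]
wrist_force: [0.4, 0.4, -0.6]
gripper_width: 0.843
grasp_force: 0.0
```

Request:
step_arm:
  commands:
    - {"twist":[0,0,0],"xyz":[0,0,0.06],"grip":72}
    - {"twist":[0,0,0],"xyz":[0,0,0.06],"grip":72}
    - {"twist":[0,0,0],"xyz":[0,0,0.06],"grip":72}
    - {"twist":[0,0,0],"xyz":[0,0,0.05],"grip":72}
    - {"twist":[0,0,0],"xyz":[0,0,0.04],"grip":72}

```text
t: 2.28
position: [0.4956, -0.3481, 0.0935]
tcp_rot: [[-0.391, -0.92, -0.002], [-0.92, 0.391, 0.001], [-0.0, 0.003, -1.0]]
wrist_force: [-1.5, -0.5, 0.5]
gripper_width: 0.839
grasp_force: 0.0
```

Run:
```python
from h import *
d=cam('scene'); e=cam('top')
a=cv2.resize(d['color'][150:310,120:300],(540,480)); b=cv2.resize(e['color'][230:350,390:490],None,fx=2.5,fy=4)
cv2.imwrite('pics/g1.png',a)
```

```text
(no output)
```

View pics/g1.png

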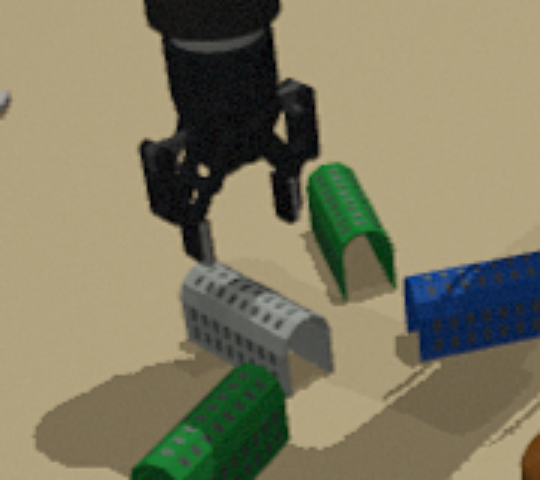

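The fingers straddle the steel guard, in the crop at (200,240) and (287,205), and both green guards are clear. I'm descending and closing.

Request:
step_arm:
  commands:
    - {"twist":[0,0,0],"xyz":[0,0,0.05],"grip":72}
    - {"twist":[0,0,0],"xyz":[0,0,0.05],"grip":72}
    - {"twist":[0,0,0],"xyz":[0,0,0.04],"grip":72}
    - {"twist":[0,0,0],"xyz":[0,0,0.03],"grip":72}
    - {"twist":[0,0,0],"xyz":[0,0,0.006],"grip":72}

```text
t: 2.8
position: [0.4957, -0.3481, 0.0067]
tcp_rot: [[-0.39, -0.921, -0.003], [-0.921, 0.39, 0.001], [-0.0, 0.003, -1.0]]
wrist_force: [-1.0, -0.0, -0.6]
gripper_width: 0.843
grasp_force: 0.0
```

Request:
step_arm:
  commands:
    - {"twist":[0,0,0],"xyz":[0,0,0],"grip":60}
    - {"twist":[0,0,0],"xyz":[0,0,0],"grip":52}
    - {"twist":[0,0,0],"xyz":[0,0,0],"grip":46}
    - {"twist":[0,0,0],"xyz":[0,0,0],"grip":36}
    - {"twist":[0,0,0],"xyz":[0,0,0],"grip":36}
  newtons: 30

```text
t: 3.22
position: [0.498, -0.3493, 0.011]
tcp_rot: [[-0.388, -0.922, 0.004], [-0.922, 0.388, -0.002], [0.001, -0.004, -1.0]]
wrist_force: [-0.3, 1.3, 6.1]
gripper_width: 0.525
grasp_force: 30.1
```

Request:
step_arm:
  commands:
    - {"twist":[0,0,0],"xyz":[0,0,0],"grip":36}
    - {"twist":[0,0,0],"xyz":[0,0,0],"grip":36}
    - {"twist":[0,0,0],"xyz":[0,0,0],"grip":36}
    - {"twist":[0,0,0],"xyz":[0,0,0],"grip":36}
    - {"twist":[0,0,0],"xyz":[0,0,0],"grip":36}

```text
t: 3.63
position: [0.498, -0.3493, 0.011]
tcp_rot: [[-0.388, -0.922, 0.004], [-0.922, 0.388, -0.002], [0.001, -0.004, -1.0]]
wrist_force: [-0.8, -0.1, 4.9]
gripper_width: 0.519
grasp_force: 30.1
```

Request:
step_arm:
  commands:
    - {"twist":[0,0,0],"xyz":[0,0,-0.03],"grip":36}
    - {"twist":[0,0,0],"xyz":[0,0,-0.06],"grip":36}
    - {"twist":[0,0,0],"xyz":[0,0,-0.07],"grip":36}
    - {"twist":[0,0,0],"xyz":[0,0,-0.07],"grip":36}
    - {"twist":[0,0,0],"xyz":[0,0,-0.07],"grip":36}

```text
t: 4.05
position: [0.496, -0.3482, 0.1597]
tcp_rot: [[-0.389, -0.921, -0.001], [-0.921, 0.389, 0.001], [-0.0, 0.001, -1.0]]
wrist_force: [1.3, -1.0, -1.2]
gripper_width: 0.523
grasp_force: 31.2
```

Request:
step_arm:
  commands:
    - {"twist":[0,0,0],"xyz":[0,0,-0.07],"grip":36}
    - {"twist":[0,0,0],"xyz":[0,0,-0.07],"grip":36}
    - {"twist":[0,0,0],"xyz":[0,0,-0.07],"grip":36}
    - {"twist":[0,0,0],"xyz":[0,0,-0.07],"grip":36}
    - {"twist":[0,0,0],"xyz":[0,0,-0.05],"grip":36}

```text
t: 4.47
position: [0.4962, -0.3487, 0.3271]
tcp_rot: [[-0.389, -0.921, 0.003], [-0.921, 0.389, -0.001], [0.0, -0.003, -1.0]]
wrist_force: [-1.1, -0.6, -1.3]
gripper_width: 0.521
grasp_force: 31.2
```

Run:
```python
from h import *
s=bot.get_state(); print(s['position'],s['tcp_rot'],s['gripper_width'],s['grasp_force'],s['wrist_force'])
d=cam('scene'); P=pts(d); cv2.imwrite('pics/g2.png',d['color'][0:400,60:400])
```

```text
[ 0.49622772 -0.34866141  0.32713091] [[-3.88746745e-01 -9.21340197e-01  2.86503747e-03]
 [-9.21344648e-01  3.88744560e-01 -1.30667567e-03]
 [ 9.01250889e-05 -3.14765285e-03 -9.99995042e-01]] 0.5205863695974656 31.18249721825123 [-1.07071956 -0.58019481 -1.34340158]
```

View pics/g2.png

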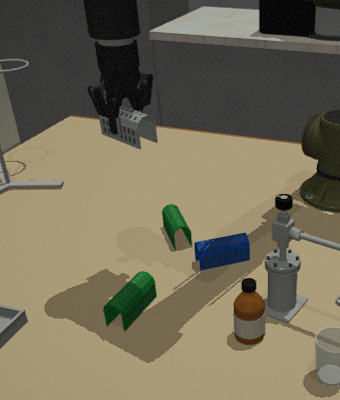

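The guard is held level at picture (130,125). I'm carrying it at that height, above the knob, to the middle of the tube.

Request:
step_arm:
  commands:
    - {"twist":[0,0,0],"xyz":[-0.05,0.0128,0],"grip":36}
    - {"twist":[0,0,0],"xyz":[-0.07,0.018,0],"grip":36}
    - {"twist":[0,0,0],"xyz":[-0.07,0.018,0],"grip":36}
    - {"twist":[0,0,0],"xyz":[-0.07,0.018,0],"grip":36}
    - {"twist":[0,0,0],"xyz":[-0.07,0.018,0],"grip":36}

```text
t: 4.93
position: [0.5212, -0.1783, 0.3229]
tcp_rot: [[-0.389, -0.921, -0.001], [-0.921, 0.389, 0.001], [-0.0, 0.001, -1.0]]
wrist_force: [0.2, -0.6, -1.7]
gripper_width: 0.524
grasp_force: 31.2
```

Request:
step_arm:
  commands:
    - {"twist":[0,0,0],"xyz":[-0.07,0.018,0],"grip":36}
    - {"twist":[0,0,0],"xyz":[-0.07,0.018,0],"grip":36}
    - {"twist":[0,0,0],"xyz":[-0.07,0.018,0],"grip":36}
    - {"twist":[0,0,0],"xyz":[-0.07,0.018,0],"grip":36}
    - {"twist":[0,0,0],"xyz":[-0.07,0.018,0],"grip":36}

```text
t: 5.35
position: [0.5476, 0.0006, 0.3231]
tcp_rot: [[-0.388, -0.922, -0.0], [-0.922, 0.388, 0.001], [-0.0, 0.001, -1.0]]
wrist_force: [0.7, 0.0, -1.3]
gripper_width: 0.52
grasp_force: 31.2
```

Request:
step_arm:
  commands:
    - {"twist":[0,0,0],"xyz":[-0.07,0.018,0],"grip":36}
    - {"twist":[0,0,0],"xyz":[-0.07,0.018,0],"grip":36}
    - {"twist":[0,0,0],"xyz":[-0.07,0.018,0],"grip":36}
    - {"twist":[0,0,0],"xyz":[-0.026,0.006,0],"grip":36}
    - {"twist":[0,0,-0.025],"xyz":[0,0,0],"grip":36}

```text
t: 5.77
position: [0.566, 0.1224, 0.3215]
tcp_rot: [[-0.312, -0.95, -0.003], [-0.95, 0.312, -0.0], [0.001, 0.003, -1.0]]
wrist_force: [-0.1, -0.7, -2.7]
gripper_width: 0.524
grasp_force: 31.2
```

Request:
step_arm:
  commands:
    - {"twist":[0,0,-0.0253],"xyz":[0,0,0],"grip":36}
    - {"twist":[0,0,0],"xyz":[0,0,0],"grip":36}
    - {"twist":[0,0,0],"xyz":[0,0,0],"grip":36}
    - {"twist":[0,0,0],"xyz":[0,0,0],"grip":36}
    - {"twist":[0,0,0],"xyz":[0,0,0],"grip":36}

```text
t: 6.18
position: [0.5662, 0.1187, 0.3233]
tcp_rot: [[-0.241, -0.971, -0.0], [-0.971, 0.241, 0.0], [-0.0, 0.0, -1.0]]
wrist_force: [-0.7, -0.4, -1.6]
gripper_width: 0.521
grasp_force: 31.2
```

Run:
```python
from h import *
s=bot.get_state(); p=s['position']; print(p,s['tcp_rot'],s['gripper_width'],s['grasp_force'],s['wrist_force'])
Y=np.array([.2395,.971]);X=np.array([.971,-.2395]); D=p[:2]-[.566,.119]; print('rig x,y',D@X,D@Y)
d=cam('scene'); P=pts(d); c=d['color'].astype(int)
Q=(P-[p[0],p[1],0]); lx=Q[...,:2]@X; ly=Q[...,:2]@Y
m=(abs(lx)<.03)&(abs(ly)<.075)&(P[...,2]>p[2]-.02)&(P[...,2]<p[2]+.055)&(c.max(2)>95)
print(m.sum(),[np.percentile(a[m],[2,50,98]).round(4) for a in (lx,ly,P[...,2])])
v,u=np.where(m); print(u.min(),u.max(),v.min(),v.max())
cv2.imwrite('pics/g3.png',cv2.resize(d['color'][100:340,280:560],None,fx=2.5,fy=2.5))
```

```text
[0.56620302 0.11871526 0.32332997] [[-2.40646662e-01 -9.70612787e-01 -4.36303221e-05]
 [-9.70612765e-01  2.40646646e-01  2.28741073e-04]
 [-2.11519519e-04  9.73939232e-05 -9.99999973e-01]] 0.5211183050885351 31.217386722564697 [-0.68273274 -0.36106574 -1.59187611]
rig x,y 0.0002653231863848919 -0.0002278616740903607
351 [array([-0.0213,  0.0096,  0.0194]), array([-0.0576,  0.0303,  0.061 ]), array([0.3151, 0.3678, 0.3719])]
382 458 146 201
```

View pics/g3.png

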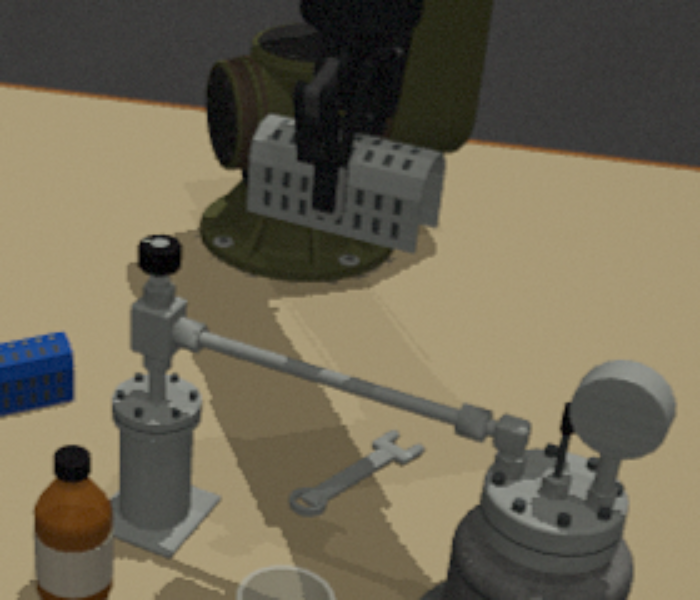

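The guard is centred above the tube and aligned with it, with its top at 0.372, so TCP 0.145 seats it. I'm lowering it gently.

Request:
step_arm:
  commands:
    - {"twist":[0,0,0],"xyz":[0,0,0.04],"grip":36}
    - {"twist":[0,0,0],"xyz":[0,0,0.05],"grip":36}
    - {"twist":[0,0,0],"xyz":[0,0,0.05],"grip":36}
    - {"twist":[0,0,0],"xyz":[0,0,0.05],"grip":36}
    - {"twist":[0,0,0],"xyz":[0,0,0.05],"grip":36}

```text
t: 6.65
position: [0.5661, 0.1188, 0.2022]
tcp_rot: [[-0.24, -0.971, 0.0], [-0.971, 0.24, 0.0], [-0.0, -0.0, -1.0]]
wrist_force: [-0.4, 0.6, -1.7]
gripper_width: 0.52
grasp_force: 31.2
```

Request:
step_arm:
  commands:
    - {"twist":[0,0,0],"xyz":[0,0,0.04],"grip":36}
    - {"twist":[0,0,0],"xyz":[0,0,0.03],"grip":36}
    - {"twist":[0,0,0],"xyz":[0,0,0.02],"grip":36}
    - {"twist":[0,0,0],"xyz":[0,0,0.01],"grip":36}
    - {"twist":[0,0,0],"xyz":[0,0,0.0],"grip":36}

```text
t: 7.07
position: [0.5659, 0.1188, 0.1525]
tcp_rot: [[-0.239, -0.971, -0.001], [-0.971, 0.239, -0.001], [0.001, 0.001, -1.0]]
wrist_force: [-0.2, 0.4, -1.9]
gripper_width: 0.524
grasp_force: 31.2
```

Request:
step_arm:
  commands:
    - {"twist":[0,0,0],"xyz":[0,0,0.004],"grip":36}
    - {"twist":[0,0,0],"xyz":[0,0,0.004],"grip":36}
    - {"twist":[0,0,0],"xyz":[0,0,0.004],"grip":36}
    - {"twist":[0,0,0],"xyz":[0,0,0],"grip":36}
    - {"twist":[0,0,0],"xyz":[0,0,0],"grip":36}

```text
t: 7.48
position: [0.5663, 0.1192, 0.1475]
tcp_rot: [[-0.239, -0.971, 0.0], [-0.971, 0.239, 0.0], [-0.0, -0.0, -1.0]]
wrist_force: [-0.6, 0.4, -2.9]
gripper_width: 0.52
grasp_force: 31.2
```

Still no contact, so I'm going down in 1 mm steps.

Request:
step_arm:
  commands:
    - {"twist":[0,0,0],"xyz":[0,0,0.002],"grip":36}
    - {"twist":[0,0,0],"xyz":[0,0,0.002],"grip":36}
    - {"twist":[0,0,0],"xyz":[0,0,0],"grip":36}
    - {"twist":[0,0,0],"xyz":[0,0,0],"grip":36}
    - {"twist":[0,0,0],"xyz":[0,0,0],"grip":36}

```text
t: 7.9
position: [0.5662, 0.1191, 0.1453]
tcp_rot: [[-0.239, -0.971, -0.0], [-0.971, 0.239, 0.0], [-0.0, 0.0, -1.0]]
wrist_force: [0.3, 0.4, -2.0]
gripper_width: 0.522
grasp_force: 31.2
```

Request:
step_arm:
  commands:
    - {"twist":[0,0,0],"xyz":[0,0,0.002],"grip":36}
    - {"twist":[0,0,0],"xyz":[0,0,0],"grip":36}
    - {"twist":[0,0,0],"xyz":[0,0,0],"grip":36}
    - {"twist":[0,0,0],"xyz":[0,0,0],"grip":36}
    - {"twist":[0,0,0],"xyz":[0,0,0],"grip":36}

```text
t: 8.32
position: [0.5664, 0.1191, 0.145]
tcp_rot: [[-0.238, -0.971, 0.001], [-0.971, 0.238, 0.0], [-0.0, -0.001, -1.0]]
wrist_force: [-2.5, 0.0, 3.4]
gripper_width: 0.52
grasp_force: 31.5
```

It has made contact (Fz +3.4 N at z 0.145, as predicted). I'm opening slowly.

Request:
step_arm:
  commands:
    - {"twist":[0,0,0],"xyz":[0,0,0],"grip":46}
    - {"twist":[0,0,0],"xyz":[0,0,0],"grip":50}
    - {"twist":[0,0,0],"xyz":[0,0,0],"grip":56}
    - {"twist":[0,0,0],"xyz":[0,0,0],"grip":64}
    - {"twist":[0,0,0],"xyz":[0,0,0],"grip":74}

```text
t: 8.73
position: [0.5662, 0.1191, 0.144]
tcp_rot: [[-0.239, -0.971, -0.0], [-0.971, 0.239, -0.0], [0.0, 0.0, -1.0]]
wrist_force: [0.5, -1.2, 0.0]
gripper_width: 0.856
grasp_force: 0.0
```

Request:
step_arm:
  commands:
    - {"twist":[0,0,0],"xyz":[0,0,0],"grip":76}
    - {"twist":[0,0,0],"xyz":[0,0,0],"grip":76}
    - {"twist":[0,0,0],"xyz":[0,0,0],"grip":76}
    - {"twist":[0,0,0],"xyz":[0,0,0],"grip":76}
    - {"twist":[0,0,0],"xyz":[0,0,0],"grip":76}

```text
t: 9.15
position: [0.5662, 0.1191, 0.1443]
tcp_rot: [[-0.239, -0.971, -0.0], [-0.971, 0.239, 0.0], [-0.0, 0.0, -1.0]]
wrist_force: [-0.8, -0.8, -0.8]
gripper_width: 0.891
grasp_force: 0.0
```

Run:
```python
from h import *
d=cam('scene'); cv2.imwrite('pics/g4.png',cv2.resize(d['color'][130:330,300:560],None,fx=2.5,fy=2.5))
```

```text
(no output)
```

View pics/g4.png

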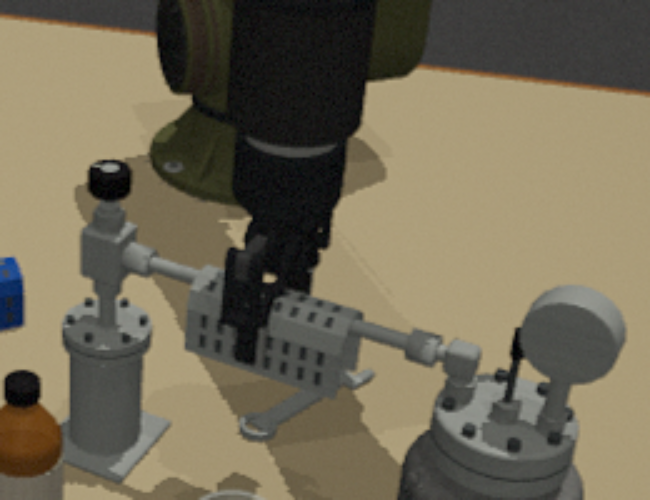

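The guard hangs astride the tube. I'm lifting clear and moving over the knob.

Request:
step_arm:
  commands:
    - {"twist":[0,0,0],"xyz":[0,0,-0.01],"grip":76}
    - {"twist":[0,0,0],"xyz":[0,0,-0.03],"grip":76}
    - {"twist":[0,0,0],"xyz":[0,0,-0.05],"grip":76}
    - {"twist":[0,0,0],"xyz":[0,0,-0.06],"grip":76}
    - {"twist":[0,0,0],"xyz":[0,0,-0.06],"grip":76}

```text
t: 9.62
position: [0.566, 0.1189, 0.2506]
tcp_rot: [[-0.239, -0.971, -0.001], [-0.971, 0.239, -0.0], [0.001, 0.0, -1.0]]
wrist_force: [0.7, 0.2, 0.7]
gripper_width: 0.887
grasp_force: 0.0
```

Request:
step_arm:
  commands:
    - {"twist":[0,0,0],"xyz":[0,0,-0.06],"grip":66}
    - {"twist":[0,0,0],"xyz":[0,0,-0.06],"grip":66}
    - {"twist":[0,0,0],"xyz":[0,0,-0.04],"grip":66}
    - {"twist":[0,0,0],"xyz":[0.05,0,0],"grip":66}
    - {"twist":[0,0,0],"xyz":[0.06,0,0],"grip":66}

```text
t: 10.03
position: [0.5535, 0.0664, 0.3306]
tcp_rot: [[-0.236, -0.972, 0.002], [-0.972, 0.236, 0.001], [-0.001, -0.001, -1.0]]
wrist_force: [0.1, -1.1, -0.6]
gripper_width: 0.773
grasp_force: 0.0
```

Request:
step_arm:
  commands:
    - {"twist":[0,0,0],"xyz":[0.06,0,0],"grip":66}
    - {"twist":[0,0,0],"xyz":[0.06,0,0],"grip":66}
    - {"twist":[0,0,0],"xyz":[0.046,0,0],"grip":66}
    - {"twist":[0,0,0],"xyz":[0,0,0],"grip":66}
    - {"twist":[0,0,0],"xyz":[0,0,0],"grip":66}

```text
t: 10.45
position: [0.5331, -0.0159, 0.3302]
tcp_rot: [[-0.24, -0.971, 0.001], [-0.971, 0.24, 0.0], [-0.001, -0.001, -1.0]]
wrist_force: [0.1, 0.7, 0.2]
gripper_width: 0.772
grasp_force: 0.0
```

```bash
cat > chk.py <<'E'
from h import *
Y=np.array([.2395,.971]);X=np.array([.971,-.2395])
s=bot.get_state(); print(s['position'],'yaw',np.arctan2(s['tcp_rot'][1,1],s['tcp_rot'][0,1]),'j',s['joint_positions'].round(3),'F',s['wrist_force'].round(1),'T',s['torque'].round(3))
for n in ('scene','top'):
    d=cam(n); P=pts(d); Q=P[...,:2]-[.566,.119]; lx=Q@X; ly=Q@Y
    m=(abs(lx)<.03)&(abs(ly)<.075)&(P[...,2]>.12)&(P[...,2]<.21)
    t=m&(P[...,2]>.186)&(abs(lx)<.012); 
    w=m&((P[...,2]<.178)|(P[...,2]>.1935))
    if w.sum()>20: print(n,'lx,ly,z',[np.percentile(a[w],[3,50,97]).round(4) for a in (lx,ly,P[...,2])], np.median(P[...,2][t]) )
    K=P[...,:2]-[.533,-.015]; k=(np.hypot(K[...,0],K[...,1])<.022)&(P[...,2]>.236)&(P[...,2]<.262)
    if k.sum()>20: print(n,'knob',cv2.minEnclosingCircle(P[k][:,:2].astype(np.float32)),k.sum())
E
python3 chk.py
```

```text
[ 0.53309381 -0.0159451   0.33021316] yaw 2.898720214693935 j [ 0.347 -0.104  0.125  0.    -1.799 -0.59 ] F [0.1 0.7 0.2] T [ 0.081 -0.049  0.017]
scene lx,ly,z [array([-0.018 ,  0.0229,  0.0258]), array([-0.0545,  0.0081,  0.0596]), array([0.1351, 0.1569, 0.1939])] 0.1920737495793537
scene knob ((0.5373639464378357, -0.015058466233313084), 0.01739860326051712) 252
```

The guard's bottom edge is at 0.135 and it is centred to about 1 mm. The knob is where I expected. I'll pre-turn anticlockwise by 0.6 rad for joint room, then descend and grip the knob.

Request:
step_arm:
  commands:
    - {"twist":[0,0,-0.038],"xyz":[0,0,0],"grip":60}
    - {"twist":[0,0,-0.038],"xyz":[0,0,0],"grip":60}
    - {"twist":[0,0,-0.038],"xyz":[0,0,0],"grip":60}
    - {"twist":[0,0,-0.038],"xyz":[0,0,0],"grip":60}
    - {"twist":[0,0,-0.038],"xyz":[0,0,0],"grip":60}

```text
t: 10.97
position: [0.5336, -0.0138, 0.329]
tcp_rot: [[0.355, -0.935, -0.001], [-0.935, -0.355, -0.0], [-0.0, 0.001, -1.0]]
wrist_force: [0.2, 0.1, -0.9]
gripper_width: 0.705
grasp_force: 0.0
```

Request:
step_arm:
  commands:
    - {"twist":[0,0,0],"xyz":[0,0,0.04],"grip":60}
    - {"twist":[0,0,0],"xyz":[0,0,0.05],"grip":60}
    - {"twist":[0,0,0],"xyz":[0,0,0.05],"grip":60}
    - {"twist":[0,0,0],"xyz":[0,0,0.036],"grip":60}
    - {"twist":[0,0,0],"xyz":[0,0,0],"grip":60}

```text
t: 11.38
position: [0.5319, -0.0137, 0.2364]
tcp_rot: [[0.35, -0.937, -0.008], [-0.937, -0.35, -0.0], [-0.002, 0.007, -1.0]]
wrist_force: [0.4, 0.2, -0.8]
gripper_width: 0.701
grasp_force: 0.0
```

Run:
```python
from h import *
d=cam('scene'); cv2.imwrite('pics/k5.png',cv2.resize(d['color'][140:290,290:430],None,fx=4,fy=4))
print(bot.get_state()['position'])
```

```text
[ 0.53265426 -0.01416918  0.23928773]
```

View pics/k5.png

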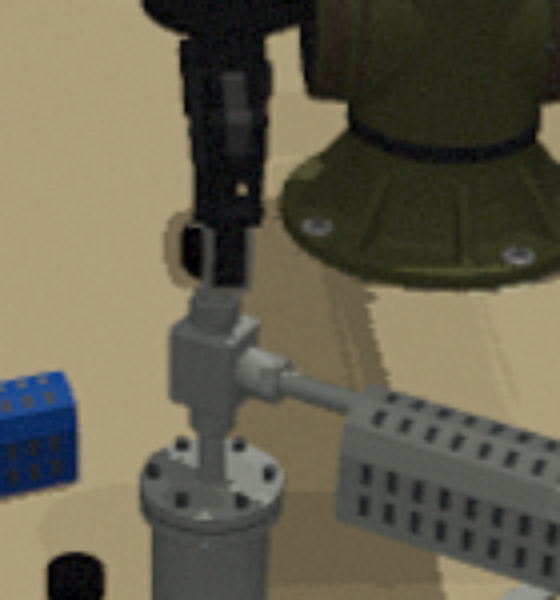

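The fingers straddle the knob, with the front tip at crop (225,285) just below the knob's underside and clear of the bonnet. I'm closing.

Request:
step_arm:
  commands:
    - {"twist":[0,0,0],"xyz":[0,0,0],"grip":48}
    - {"twist":[0,0,0],"xyz":[0,0,0],"grip":40}
    - {"twist":[0,0,0],"xyz":[0,0,0],"grip":34}
    - {"twist":[0,0,0],"xyz":[0,0,0],"grip":24}
    - {"twist":[0,0,0],"xyz":[0,0,0],"grip":24}
  newtons: 40

```text
t: 11.85
position: [0.534, -0.0147, 0.2432]
tcp_rot: [[0.349, -0.937, 0.003], [-0.937, -0.349, 0.001], [0.0, -0.003, -1.0]]
wrist_force: [-0.5, 1.8, 6.4]
gripper_width: 0.356
grasp_force: 39.5
```

Request:
step_arm:
  commands:
    - {"twist":[0,0,0],"xyz":[0,0,0],"grip":24}
    - {"twist":[0,0,0],"xyz":[0,0,0],"grip":24}
    - {"twist":[0,0,0],"xyz":[0,0,0],"grip":24}
    - {"twist":[0,0,0],"xyz":[0,0,0],"grip":24}
    - {"twist":[0,0,0],"xyz":[0,0,0],"grip":24}

```text
t: 12.27
position: [0.5341, -0.0147, 0.2432]
tcp_rot: [[0.349, -0.937, 0.004], [-0.937, -0.349, 0.001], [0.0, -0.004, -1.0]]
wrist_force: [0.4, 1.7, 6.4]
gripper_width: 0.354
grasp_force: 39.6
```

```bash
python3 chk.py
```

```text
[ 0.53405204 -0.01468498  0.24318575] yaw -2.785341027144943 j [ 0.349 -0.137 -0.064  0.    -1.639  0.007] F [0.4 1.7 6.4] T [ 0.733 -0.1    0.005]
scene lx,ly,z [array([-0.0178,  0.0229,  0.0259]), array([-0.0547,  0.0082,  0.0597]), array([0.1347, 0.157 , 0.194 ])] 0.19215367793178578
scene knob ((0.5348147749900818, -0.01525833923369646), 0.0207073912024498) 101
```

Request:
step_arm:
  commands:
    - {"twist":[0,0,0.02],"xyz":[0,0,0],"grip":24}
    - {"twist":[0,0,0.03],"xyz":[0,0,0],"grip":24}
    - {"twist":[0,0,0.03],"xyz":[0,0,0],"grip":24}
    - {"twist":[0,0,0.03],"xyz":[0,0,0],"grip":24}
    - {"twist":[0,0,0.03],"xyz":[0,0,0],"grip":24}

```text
t: 12.78
position: [0.5345, -0.0146, 0.2432]
tcp_rot: [[-0.088, -0.996, 0.005], [-0.996, 0.088, 0.001], [-0.001, -0.004, -1.0]]
wrist_force: [3.0, 1.5, 4.5]
gripper_width: 0.352
grasp_force: 39.6
```

Request:
step_arm:
  commands:
    - {"twist":[0,0,0.03],"xyz":[0,0,0],"grip":24}
    - {"twist":[0,0,0.03],"xyz":[0,0,0],"grip":24}
    - {"twist":[0,0,0.03],"xyz":[0,0,0],"grip":24}
    - {"twist":[0,0,0.03],"xyz":[0,0,0],"grip":24}
    - {"twist":[0,0,0.03],"xyz":[0,0,0],"grip":24}

```text
t: 13.2
position: [0.5349, -0.0148, 0.2432]
tcp_rot: [[-0.531, -0.847, 0.006], [-0.847, 0.531, 0.001], [-0.004, -0.004, -1.0]]
wrist_force: [4.7, 1.4, 4.8]
gripper_width: 0.354
grasp_force: 39.5
```

```bash
python3 chk.py
```

```text
[ 0.53494762 -0.01475299  0.24320423] yaw 2.5820156063353967 j [ 3.490e-01 -1.360e-01 -6.400e-02  1.000e-03 -1.637e+00 -9.090e-01] F [4.7 1.4 4.8] T [ 0.167 -1.808  0.124]
scene lx,ly,z [array([-0.0179,  0.0228,  0.026 ]), array([-0.0547,  0.0079,  0.0595]), array([0.1345, 0.1566, 0.1939])] 0.19211985746469795
scene knob ((0.5352826118469238, -0.011058415286242962), 0.02002418413758278) 224
```

Request:
step_arm:
  commands:
    - {"twist":[0,0,0.03],"xyz":[0,0,0],"grip":24}
    - {"twist":[0,0,0.03],"xyz":[0,0,0],"grip":24}
    - {"twist":[0,0,0.03],"xyz":[0,0,0],"grip":24}
    - {"twist":[0,0,0.03],"xyz":[0,0,0],"grip":24}
    - {"twist":[0,0,0.03],"xyz":[0,0,0],"grip":24}

```text
t: 13.72
position: [0.5353, -0.0151, 0.2432]
tcp_rot: [[-0.858, -0.514, 0.006], [-0.514, 0.858, 0.0], [-0.006, -0.003, -1.0]]
wrist_force: [6.3, -1.7, 3.8]
gripper_width: 0.359
grasp_force: 39.5
```

```bash
python3 chk.py
```

```text
[ 0.53527518 -0.01509698  0.24321244] yaw 2.110419047352235 j [ 0.349 -0.136 -0.064  0.002 -1.636 -1.38 ] F [ 6.3 -1.7  3.8] T [-0.425 -2.491  0.171]
scene lx,ly,z [array([-0.0181,  0.0229,  0.0259]), array([-0.0548,  0.0075,  0.0596]), array([0.1348, 0.157 , 0.1941])] 0.192038818373191
scene knob ((0.5376986265182495, -0.011734861880540848), 0.020068001002073288) 278
```

Request:
step_arm:
  commands:
    - {"twist":[0,0,0.015],"xyz":[0,0,0],"grip":24}
    - {"twist":[0,0,0.015],"xyz":[0,0,0],"grip":24}
    - {"twist":[0,0,0.015],"xyz":[0,0,0],"grip":24}
    - {"twist":[0,0,0.015],"xyz":[0,0,0],"grip":24}
    - {"twist":[0,0,0.015],"xyz":[0,0,0],"grip":24}

```text
t: 14.23
position: [0.5354, -0.0153, 0.2432]
tcp_rot: [[-0.953, -0.301, 0.006], [-0.301, 0.954, -0.0], [-0.006, -0.002, -1.0]]
wrist_force: [7.9, -2.4, 2.2]
gripper_width: 0.35
grasp_force: 39.5
```

```bash
python3 chk.py|head -1
```

```text
[ 0.53536243 -0.01534275  0.24321865] yaw 1.876918025494248 j [ 0.349 -0.136 -0.064  0.002 -1.636 -1.613] F [ 7.9 -2.4  2.2] T [-0.761 -2.663  0.111]
```

Request:
step_arm:
  commands:
    - {"twist":[0,0,0.01],"xyz":[0,0,0],"grip":24}
    - {"twist":[0,0,0.01],"xyz":[0,0,0],"grip":24}
    - {"twist":[0,0,0.01],"xyz":[0,0,0],"grip":24}
    - {"twist":[0,0,0.01],"xyz":[0,0,0],"grip":24}
    - {"twist":[0,0,0],"xyz":[0,0,0],"grip":24}

```text
t: 14.75
position: [0.5354, -0.0155, 0.2432]
tcp_rot: [[-0.984, -0.181, 0.006], [-0.181, 0.984, -0.001], [-0.006, -0.002, -1.0]]
wrist_force: [8.4, -2.8, 2.4]
gripper_width: 0.356
grasp_force: 39.5
```

```bash
python3 chk.py|head -1
```

```text
[ 0.53540373 -0.01546413  0.24318909] yaw 1.7525246760706268 j [ 0.349 -0.136 -0.064  0.003 -1.636 -1.738] F [ 8.4 -2.8  2.4] T [-0.963 -2.789  0.551]
```

Request:
step_arm:
  commands:
    - {"twist":[0,0,0.01],"xyz":[0,0,0],"grip":24}
    - {"twist":[0,0,0.01],"xyz":[0,0,0],"grip":24}
    - {"twist":[0,0,0],"xyz":[0,0,0],"grip":24}
    - {"twist":[0,0,0],"xyz":[0,0,0],"grip":24}
    - {"twist":[0,0,0],"xyz":[0,0,0],"grip":24}

```text
t: 15.27
position: [0.5344, -0.0156, 0.2432]
tcp_rot: [[-0.993, -0.121, 0.004], [-0.121, 0.993, -0.001], [-0.004, -0.001, -1.0]]
wrist_force: [3.8, -3.5, 5.3]
gripper_width: 0.35
grasp_force: 39.8
```

```bash
python3 chk.py|head -1
```

```text
[ 0.53444013 -0.01562688  0.24315692] yaw 1.6920563832680555 j [ 0.349 -0.136 -0.065  0.002 -1.639 -1.798] F [ 3.8 -3.5  5.3] T [-0.995 -1.558  0.449]
```

The torque has levelled off at about 0.5 N m and the hand is slipping, so the valve is seated. The 1.74 rad turned matches the estimate. Now I'm opening a quarter turn.

Request:
step_arm:
  commands:
    - {"twist":[0,0,-0.02],"xyz":[0,0,0],"grip":24}
    - {"twist":[0,0,-0.03],"xyz":[0,0,0],"grip":24}
    - {"twist":[0,0,-0.03],"xyz":[0,0,0],"grip":24}
    - {"twist":[0,0,-0.03],"xyz":[0,0,0],"grip":24}
    - {"twist":[0,0,-0.03],"xyz":[0,0,0],"grip":24}

```text
t: 15.78
position: [0.5344, -0.0156, 0.2432]
tcp_rot: [[-0.845, -0.535, 0.004], [-0.535, 0.845, -0.001], [-0.003, -0.003, -1.0]]
wrist_force: [4.1, -2.1, 5.4]
gripper_width: 0.353
grasp_force: 39.8
```

Request:
step_arm:
  commands:
    - {"twist":[0,0,-0.03],"xyz":[0,0,0],"grip":24}
    - {"twist":[0,0,-0.03],"xyz":[0,0,0],"grip":24}
    - {"twist":[0,0,-0.03],"xyz":[0,0,0],"grip":24}
    - {"twist":[0,0,-0.03],"xyz":[0,0,0],"grip":24}
    - {"twist":[0,0,-0.03],"xyz":[0,0,0],"grip":24}

```text
t: 16.2
position: [0.5344, -0.0156, 0.2431]
tcp_rot: [[-0.51, -0.86, 0.004], [-0.86, 0.51, -0.001], [-0.002, -0.004, -1.0]]
wrist_force: [3.9, -2.1, 4.9]
gripper_width: 0.352
grasp_force: 39.8
```

Request:
step_arm:
  commands:
    - {"twist":[0,0,-0.03],"xyz":[0,0,0],"grip":24}
    - {"twist":[0,0,-0.03],"xyz":[0,0,0],"grip":24}
    - {"twist":[0,0,-0.03],"xyz":[0,0,0],"grip":24}
    - {"twist":[0,0,-0.03],"xyz":[0,0,0],"grip":24}
    - {"twist":[0,0,-0.03],"xyz":[0,0,0],"grip":24}

```text
t: 16.62
position: [0.5343, -0.0155, 0.2431]
tcp_rot: [[-0.063, -0.998, 0.004], [-0.998, 0.063, -0.001], [0.0, -0.004, -1.0]]
wrist_force: [3.9, -2.2, 5.8]
gripper_width: 0.354
grasp_force: 39.8
```

Request:
step_arm:
  commands:
    - {"twist":[0,0,-0.03],"xyz":[0,0,0],"grip":24}
    - {"twist":[0,0,-0.03],"xyz":[0,0,0],"grip":24}
    - {"twist":[0,0,-0.01],"xyz":[0,0,0],"grip":24}
    - {"twist":[0,0,0],"xyz":[0,0,0],"grip":24}
    - {"twist":[0,0,0],"xyz":[0,0,0],"grip":24}

```text
t: 17.03
position: [0.5343, -0.0155, 0.2431]
tcp_rot: [[0.152, -0.988, 0.004], [-0.988, -0.152, -0.001], [0.001, -0.004, -1.0]]
wrist_force: [4.0, -1.8, 5.7]
gripper_width: 0.352
grasp_force: 39.8
```

```bash
python3 chk.py
python3 - <<'E'
from h import *
d=cam('scene'); cv2.imwrite('pics/k6.png',cv2.resize(d['color'][140:340,290:560],None,fx=2.8,fy=2.8))
E
```

```text
[ 0.53430957 -0.01553186  0.24313162] yaw -2.9891932006199187 j [ 0.349 -0.136 -0.065  0.002 -1.639 -0.196] F [ 4.  -1.8  5.7] T [-0.757 -1.279  0.098]
scene lx,ly,z [array([-0.0184,  0.0229,  0.0259]), array([-0.0549,  0.0079,  0.0594]), array([0.1347, 0.1568, 0.1939])] 0.19213192458781475
scene knob ((0.5340489149093628, -0.011683043092489243), 0.021027561277151108) 95
```

View pics/k6.png

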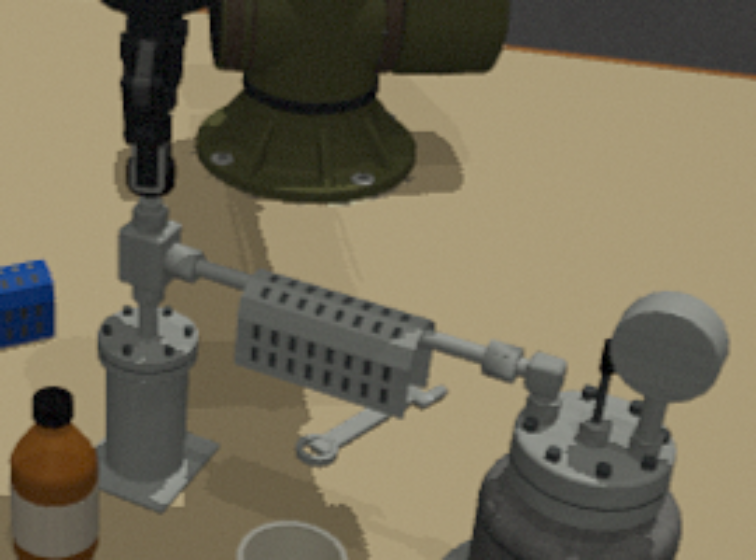

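The guard is unchanged, and the wrench, beaker and bottle are in place. The torque sign looks odd, so I'm checking that the knob follows with a tiny opening move.

Request:
step_arm:
  commands:
    - {"twist":[0,0,0],"xyz":[0,0,0],"grip":24}
    - {"twist":[0,0,0],"xyz":[0,0,0],"grip":24}
    - {"twist":[0,0,-0.005],"xyz":[0,0,0],"grip":24}
    - {"twist":[0,0,-0.005],"xyz":[0,0,0],"grip":24}
    - {"twist":[0,0,-0.005],"xyz":[0,0,0],"grip":24}

```text
t: 17.6
position: [0.5343, -0.0155, 0.2431]
tcp_rot: [[0.198, -0.98, 0.004], [-0.98, -0.198, -0.001], [0.001, -0.004, -1.0]]
wrist_force: [3.0, -1.9, 5.8]
gripper_width: 0.353
grasp_force: 39.8
```

```bash
python3 chk.py|head -1
python3 - <<'E'
from h import *
for n in('top','scene'):
    d=cam(n); K=d['mtx']; uv=cv2.projectPoints(np.array([[.533,-.015,.256]]),d['rvec'],d['tvec'],K,None)[0].ravel().astype(int); print(n,uv)
    c=d['color'][uv[1]-25:uv[1]+25,uv[0]-30:uv[0]+30]; cv2.imwrite(f'pics/z_{n}.png',c)
a,b=[cv2.resize(np.clip(cv2.imread(f'pics/z_{n}.png').astype(int)*2,0,255).astype(np.uint8),(390,325)) for n in('top','scene')]
cv2.imwrite('pics/z.png',np.hstack([a,b]))
s=bot.get_state(); print(s['torque'],s['qvel'])
E
```

```text
[ 0.53432234 -0.01554678  0.24312664] yaw -2.941850810288351 j [ 0.349 -0.136 -0.065  0.002 -1.639 -0.149] F [ 3.  -1.9  5.8] T [-0.742 -1.27  -0.096]
top [303 257]
scene [344 196]
[-0.76971288 -1.23217162 -0.01009202] [-0.00024923  0.00052949 -0.00207138 -0.00024038 -0.00283839  0.00089916]
```

View pics/z.png

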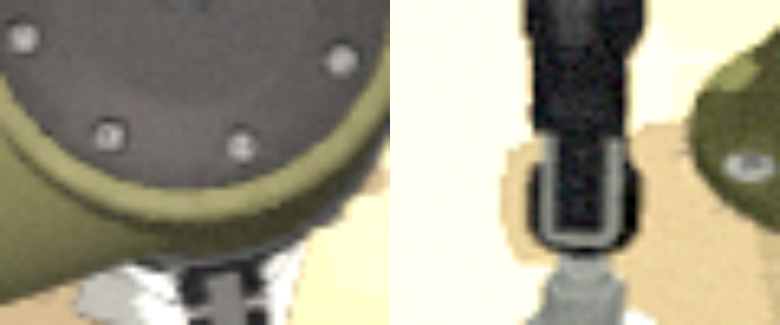

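The torque is now -0.10 N m on opening, so the knob follows at about 1.6 rad off its seat. The arm hides the white line, but the turned angle and both torques agree. The grip is steady at 40 N, so I'm handing in.

```bash
python3 -c "
from workcell import bot
print(bot.close_job())"
```

```text
the job is handed in; nothing more can be done
None
```

I handed the job in with the guard hanging astride the middle of the vent tube and the valve closed to its seat, then reopened to about 1.6 rad by gripper rotation (white line hidden), the gripper still holding the knob at 40 N; the wrench, beaker and bottle look undisturbed, and no verdict came back.

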